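Tare the empty beaker on the laboratory balance and print the zero

TASK

The empty beaker already stands on the balance's pan: with closed fingertips push the glass door on top of the draft shield fully shut, then press the wide bar key (tare) right down, then press the square key (print) right down, letting each key come up again. Press no key before the door is shut, do not press the on/off or menu keys at the two ends of the row, and end with the door still shut. Grasp and lift nothing, and leave the beaker and the things around the balance alone.

Things in the scene. Friction and masses are not known exactly. Their poses are not given: they have to be found in the camera images.
- balance: white laboratory balance, fixed to the table, 333 mm deep, 220 mm wide; origin on the table under its centre, x towards its back, y to its left seen from its front (which faces the robot), z up. Low key deck at the front (x -0.168 to -0.11, rising 0.12 rad to the back), then a steeper display, then the glass draft shield (front pane x = -0.054, sides y = +/-0.11, top z = 0.248)
- door (a joint): opening in m of the clear door that slides in the top of the draft shield: 0 shut against its front stop, 0.12 fully open (slid back); it starts open. Sliding friction about 2 N; stays where it is left
- door_handle (a point): top centre of the handle, an upright grey bar on the front edge of the sliding top door: 80 mm long across the balance, 12 mm thick, standing 26 mm above the door's clear plate (plate top at z = 0.244). Behind it the plate goes on for 170 mm; in front of it is the open chamber. The door shuts towards the front (balance's -x): push on the handle's back face, 6 mm behind this point
- tare_top (a point): top centre of the tare key, the wide bar (48 mm wide, 17 mm deep), second from the left in the row of four across the key deck. Like all four keys it is plain grey, its top stands 7 mm above the sloped key deck (about 57 mm above the table) and it is pressed down; a finger from straight above works it
- tare (a joint): travel of the tare key in m: 0 up, 0.004 fully down; spring return, about 1.5 N to start and 4 N at the bottom; it registers when more than 2.5 mm down for 0.1 s
- print_top (a point): top centre of the print key, the only square one (18 mm by 18 mm), third from the left, 66 mm to the right of tare. Like all four keys it is plain grey, its top stands 7 mm above the sloped key deck (about 57 mm above the table) and it is pressed down; a finger from straight above works it
- print (a joint): travel of the print key in m: 0 up, 0.004 fully down; spring return, about 1.5 N to start and 4 N at the bottom; it registers when more than 2.5 mm down for 0.1 s
- power_top (a point): top centre of the round on/off key, 18 mm across, at the left end of the row, 58 mm from the tare key: not to be pressed
- mode_top (a point): top centre of the small round menu key, 12 mm across, at the right end of the row, 52 mm from the print key: not to be pressed
- power (a joint): travel in m of the round on/off key, 18 mm across, at the left end of the row (0 up, 0.004 down): not to be pressed
- mode (a joint): travel in m of the small round menu key, 12 mm across, at the right end of the row (0 up, 0.004 down): not to be pressed
- beaker: small empty glass beaker, 48 mm across, 65 mm tall, standing on the round pan inside the draft shield (pan top 102 mm above the table); origin at the centre of its underside
- bottle_a: amber glass bottle with white cap, 42 mm across, 82 mm tall, standing left of the balance; origin at the centre of its underside
- bottle_b: second amber bottle, the same size, standing near the first; origin at the centre of its underside
- vial: small clear vial with black cap, 24 mm across, 46 mm tall, standing just in front of the balance's key deck; origin at the centre of its underside
- weight: steel check weight with a knob, 30 mm across, 49 mm tall, standing just in front of the key deck; origin at the centre of its underside
- dish: small white weighing dish, 64 mm across, 16 mm tall, right of the balance; origin at the centre of its underside
- cup: pinkish cup, 68 mm across, 85 mm tall, standing left of the balance; origin at the centre of its underside
- spatula: steel measuring spoon 150 mm long, lying on the table to the right of the balance; origin on its underside

How it is judged:
By the outcome, as a careful person would: the job done as asked, in the order asked, and still so for the second after the job is handed in, with the robot touching nothing.
It also fails if it takes over 51 s, if anything falls off the work surface, if the arm or the gripper's body presses on something with over 40 N, if the wrist force passes 120 N, or if a joint passes its speed limit or range.

ROBOT

A 6-joint arm with a two-finger parallel gripper is mounted at the origin on the work surface. World frame = base frame: x ahead of the robot, y to its left, z up, the work surface at z = 0. Lengths are in m, angles in rad, forces in N, time in s.
With the tool pointing down it reaches from about 0.225 to 0.725 m from the base axis. Payload 3.1 kg.
Tool frame: the origin (TCP) lies midway between the tips of the shut fingers; the grasp point (between the pads) lies 19 mm behind it; z points along the fingers, y is the line along which they close (so a half turn about z gives the same grasp; the last joint's range is limited). The gripper opens to 85 mm and grips with 20 to 120 N. Pads are 22 mm wide; open, the fingers measure 114 mm over their backs; the gripper's body (76 mm by 85 mm) begins 54 mm behind the grasp point. The pads swing forward as they close: fully open they stand 13 mm farther back than shut.
Start: joints at [0.997, 0.048, 0.099, 1.622, 0, 1.443], TCP at [0.226, 0.474, 0.202] pointing down, gripper open.
Joint ranges: [-2.91, 2.91], [-0.99, 1.94], [-1.21, 1.42], [-2.12, 2.29], [-1.49, 1.47], [-3.14, 3.14]. Speed limits (rad/s): [2.79, 2.79, 3.14, 3.14, 3.14, 3.14].

INTERFACE

Orientations are given as a rotation vector (axis times angle).
In Python, from workcell import status, optics, finish_job gives the robot as it stands.
- The arm moves only by the tool jog_arm, never from a script. Its argument "rows" is one flat list of numbers, 7 for each row, row after row: the shift along the world's x, y, z as a fraction of full scale, then the turn, a rotation vector about the world's x, y, z as a fraction of full scale, then the opening, from 0 (shut) to 1 (fully open). A call has 1 to 20 rows; each row is the pose to reach, as a shift and turn from the pose commanded when the call began; what a row does not reach only later rows make up. Full scale, the value 1, is 0.12 m for a shift and pi/2 rad for a turn. A row lasts 1/12 s, in which the tool goes at most 41.7 mm and 7.16 degrees, less where a joint would pass 70% of its speed; a pose out of reach is approached as far as the arm can. A call with a number of a shift or a turn outside -1 to 1 is refused whole. A call with a gripper value outside its range is refused whole. The fingers move at their own pace and stop on an object; "grip_force" is the grip in N (left out, the last holds). Time passes only in rows, so rows that repeat a pose let the fingers close. It gives the time, the measured TCP pose, the force, the opening and the grip force at its end, in the units of the state.
- status.read_state(): the state, without advancing time (a new reading comes with each control period).
- optics.snapshot(name): name is "side" or "top"; returns a dict with "color" (400x640x3 uint8, red, green, blue), "fx", "fy", "cx", "cy" (pixels), "position" and "attitude" of the camera in the world. Camera axes: x right, y down, z forward; pixel columns grow to the right and rows downward; lengths in m; the calibration is good to about 2 mm. A picture is of the moment at which its call begins. There is no depth.
- finish_job(): hands the job in; it is judged then, once.
The state is a dict: "t": time; "joint_pos": joint angles; "qd": joint speeds; "tau": joint torques, N m; "eef_pos": TCP position; "orientation": TCP orientation; "contact_force": force on the tool from outside, world axes, zero at the start; "wrist_torque": the same for the moment, N m; "finger_gap": finger opening in m; "grip_force": force on a finger pad.
Only numpy, scipy, OpenCV 4.12 (cv2) and the standard library are available. Lean on these libraries where they do the work, as an engineer would, in place of code of your own. Each camera call takes 0.05 s, during which the arm holds its last target. There are 200 camera calls.

## Working session

There is one attempt and no reset: what is moved stays moved. The work goes in short steps, Python scripts to look and compute and a tool call to move; the robot and the scene stay as the last step left them, time stands still between calls to the robot, and variables do not carry over. Pictures are saved under pics/ and viewed, at most 10 in all, crops included, and the job is handed in when it is done.

Besides the shell and the picture viewer there is one more tool, called after "Call:" by a JSON object that holds its "name" and its "arguments", one argument or row to a line. jog_arm: Moves the arm, as the interface text tells. Shift numbers are shares of 0.12 m and turn numbers shares of pi/2 rad, none past 1 either way. Its arguments: {"type":"object","properties":{"rows":{"type":"array"},"grip_force":{"type":"number"}},"required":["rows"]}

```bash
mkdir -p pics; ls; cat > h.py <<'E'
import numpy as np, cv2
from scipy.spatial.transform import Rotation as R
from workcell import status, optics, finish_job
def rot(a):
    a=np.array(a,float)
    return a if a.shape==(3,3) else (R.from_quat(a).as_matrix() if a.size==4 else R.from_rotvec(a).as_matrix())
def ray(s,u,v):
    return np.array(s["position"]), rot(s["attitude"])@np.array([(u-s["cx"])/s["fx"],(v-s["cy"])/s["fy"],1])
def onz(s,u,v,z):
    p,d=ray(s,u,v); return p+d*(z-p[2])/d[2]
def proj(s,P):
    c=rot(s["attitude"]).T@(np.array(P)-s["position"]); return s["fx"]*c[0]/c[2]+s["cx"],s["fy"]*c[1]/c[2]+s["cy"]
E
python3 - <<'E'
from h import *
for n in("side","top"):
    s=optics.snapshot(n); cv2.imwrite(f"pics/{n}0.png",s["color"][:,:,::-1])
    print(n,{k:v for k,v in s.items() if k!="color"})
print(status.read_state())
E
```

```text
pics
side {'fx': 520.674596484354, 'fy': 520.674596484354, 'cx': 323.96695014447863, 'cy': 205.77858421787406, 'position': array([ 0.05603212, -0.47765268,  0.9589145 ]), 'attitude': array([-2.27641762,  0.8959791 , -0.36048536])}
top {'fx': 431.64450267467237, 'fy': 431.64450267467237, 'cx': 321.25260233076756, 'cy': 206.81046626102193, 'position': array([0.39987323, 0.01896963, 1.15121477]), 'attitude': array([-2.12362925,  2.14570259, -0.20816023])}
{'t': 0.1, 'joint_pos': array([9.97226760e-01, 4.86964282e-02, 9.77155240e-02, 1.62199321e+00,
       9.09551261e-06, 1.44301291e+00]), 'qd': array([ 0.00120118, -0.0002825 ,  0.00210232, -0.00080803, -0.00105113,
        0.00221934]), 'tau': array([ 2.75664490e-03, -3.39851546e+01,  3.20935392e+01,  1.59483188e-02,
       -1.31417260e-04,  1.48763553e-05]), 'eef_pos': array([0.2260211 , 0.47316243, 0.20060447]), 'orientation': array([-0.69428788, -3.0631364 ,  0.00320699]), 'contact_force': array([ 0.1695881 ,  0.37705162, -0.81030667]), 'wrist_torque': array([ 0.04238842, -0.03993503,  0.00404948]), 'grip_force': 0.0, 'finger_gap': 0.08545663872082916}
```

View pics/top0.png

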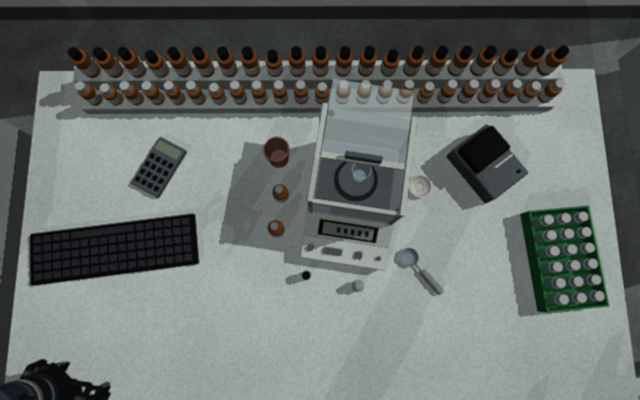

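View pics/side0.png

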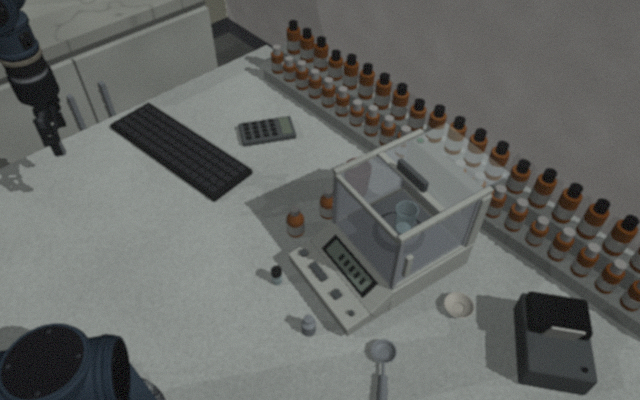

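The top view shows the balance slightly turned, with the keys at about (309,247), (332,252), (358,256) and (379,259) and the handle near (363,157). The side view shows the keys at about (303,253), (318,271), (336,294) and (351,313), and the handle near (412,175). I'll zoom in on both.

```bash
python3 - <<'E'
from h import *
a=optics.snapshot("top");b=optics.snapshot("side")
A=a["color"][140:275,295:420];B=b["color"][140:340,280:440]
A=cv2.resize(A,None,fx=3.2,fy=3.2,interpolation=cv2.INTER_CUBIC);B=cv2.resize(B,None,fx=2.4,fy=2.4,interpolation=cv2.INTER_CUBIC)
h=max(A.shape[0],B.shape[0]);C=np.zeros((h,A.shape[1]+B.shape[1],3),np.uint8);C[:A.shape[0],:A.shape[1]]=A;C[:B.shape[0],A.shape[1]:]=B
C=np.clip(C*1.5,0,255).astype(np.uint8)
print(C.shape); cv2.imwrite("pics/z.png",C[:,:,::-1])
# key blobs: darker than local deck
for s,roi,n in((a,(236,272,298,392),"top"),(b,(240,325,290,365),"side")):
    r0,r1,c0,c1=roi; g=cv2.cvtColor(s["color"],cv2.COLOR_RGB2GRAY)[r0:r1,c0:c1]
    bh=cv2.morphologyEx(g,cv2.MORPH_BLACKHAT,np.ones((17,17)))
    k,l,st,ce=cv2.connectedComponentsWithStats((bh>30).astype(np.uint8))
    for i in range(1,k):
        if st[i,4]>12: u,v=ce[i]+[c0,r0]; print(n,(u,v),st[i],onz(s,u,v,.057).round(4))
for s,roi in((a,(145,168,340,388)),(b,(155,195,393,432))):
    r0,r1,c0,c1=roi; g=cv2.cvtColor(s["color"],cv2.COLOR_RGB2GRAY)[r0:r1,c0:c1]
    k,l,st,ce=cv2.connectedComponentsWithStats((g<70).astype(np.uint8))
    for i in range(1,k):
        if st[i,4]>12: u,v=ce[i]+[c0,r0]; print("h",(u,v),st[i],onz(s,u,v,.265).round(4))
E
```

```text
(480, 784, 3)
top (np.float64(352.09333333333336), np.float64(238.53333333333333)) [ 28   0  52   8 300] [ 0.515  -0.0768  0.057 ]
top (np.float64(330.20219435736675), np.float64(264.1771159874608)) [  0   9  80  27 638] [ 0.4509 -0.02    0.057 ]
top (np.float64(309.7692307692308), np.float64(247.58461538461538)) [ 6  8 14  8 65] [0.4931 0.0311 0.057 ]
top (np.float64(331.5764705882353), np.float64(251.09411764705882)) [ 23  11  22  10 170] [ 0.4837 -0.024   0.057 ]
top (np.float64(357.15294117647056), np.float64(255.04705882352943)) [54 15 11  9 85] [ 0.473  -0.0885  0.057 ]
top (np.float64(377.1875), np.float64(258.1875)) [76 20  7  5 32] [ 0.4646 -0.139   0.057 ]
side (np.float64(294.18666666666667), np.float64(244.14666666666668)) [ 0  0 11 12 75] [0.4923 0.0604 0.057 ]
side (np.float64(344.11578947368423), np.float64(262.5473684210526)) [ 32   0  43  58 380] [ 0.5378 -0.048   0.057 ]
side (np.float64(302.72727272727275), np.float64(252.6590909090909)) [ 8 10 10  6 44] [0.4907 0.0307 0.057 ]
side (np.float64(341.125), np.float64(256.71875)) [48 14  7  7 32] [ 0.5438 -0.0328  0.05
[... 1091 characters left out ...]
5 26] [ 0.4626 -0.1715  0.057 ]
h (np.float64(362.6747967479675), np.float64(157.54065040650406)) [  5   7  37  12 246] [ 0.6662 -0.0854  0.265 ]
h (np.float64(343.79245283018867), np.float64(163.43396226415095)) [ 0 16 12  7 53] [ 0.6535 -0.0448  0.265 ]
h (np.float64(361.96153846153845), np.float64(165.59615384615384)) [16 18 14  5 52] [ 0.6484 -0.0834  0.265 ]
h (np.float64(374.29411764705884), np.float64(166.41176470588235)) [31 20 10  3 17] [ 0.6464 -0.1096  0.265 ]
h (np.float64(411.18892508143324), np.float64(176.50488599348535)) [  4   6  30  31 307] [ 0.6593 -0.0922  0.265 ]
h (np.float64(408.38823529411764), np.float64(188.21176470588236)) [ 9 26 17 14 85] [ 0.6321 -0.1086  0.265 ]
```

View pics/z.png

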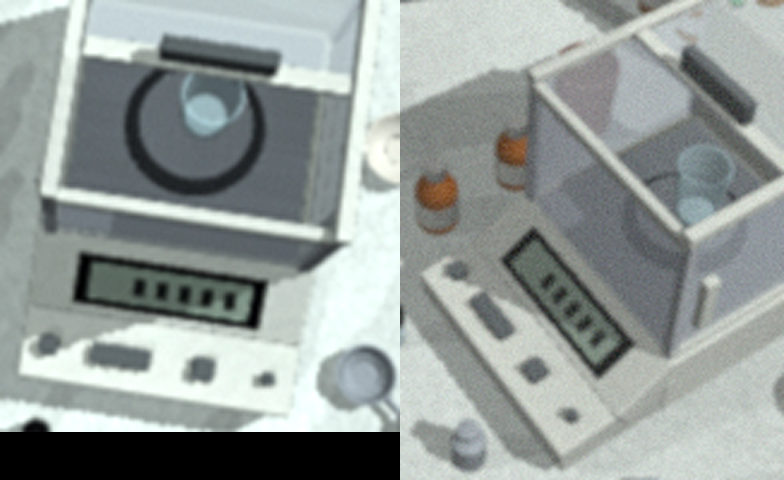

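The zoom shows the keys and handle clearly. The key positions agree between the two views to about 3 mm, and the spacings (57 and 65 mm) match the ones given. Balance yaw is about -0.165 rad. I'll shut the fingers, rise, align with the balance and move towards it.

Call:
{"name": "jog_arm", "arguments": {
  "rows": [0.5, -0.5, 1, 0, 0, 0.178, 0, 1, -1, 1, 0, 0, 0.178, 0, 1, -1, 1, 0, 0, 0.178, 0, 1, -1, 1, 0, 0, 0.178, 0, 1, -1, 1, 0, 0, 0.178, 0, 1, -1, 1, 0, 0, 0.178, 0, 1, -1, 1, 0, 0, 0.178, 0]
}}

```text
t: 0.78
eef_pos: [0.3484, 0.3528, 0.3233]
orientation: [0.267, 3.128, 0.004]
contact_force: [0.6, 0.6, -0.8]
finger_gap: 0.0002
grip_force: 0.0
```

Call:
{"name": "jog_arm", "arguments": {
  "rows": [1, -1, 0.2, 0, 0, 0, 0, 1, -1, 0.2, 0, 0, 0, 0, 1, -1, 0.2, 0, 0, 0, 0, 1, -1, 0.2, 0, 0, 0, 0, 1, -1, 0.2, 0, 0, 0, 0, 1, -1, 0.2, 0, 0, 0, 0]
}}

```text
t: 1.28
eef_pos: [0.4671, 0.2331, 0.3438]
orientation: [-0.265, -3.127, 0.001]
contact_force: [-0.5, 0.7, -0.5]
finger_gap: -0.0004
grip_force: 0.0
```

```bash
python3 - <<'E'
from h import *
a=optics.snapshot("top");b=optics.snapshot("side")
th=-.165; X=np.array([np.cos(th),np.sin(th)])
def blob(s,roi):
    r0,r1,c0,c1=roi; g=cv2.cvtColor(s["color"],cv2.COLOR_RGB2GRAY)[r0:r1,c0:c1]
    k,l,st,ce=cv2.connectedComponentsWithStats((g<70).astype(np.uint8)); i=1+np.argmax(st[1:,4])
    v,u=np.nonzero(l==i); return np.c_[u+c0,v+r0].astype(float)
def tri(p,q):
    P,d=ray(a,*p);Q,e=ray(b,*q);t=np.linalg.lstsq(np.c_[d,-e],Q-P,rcond=None)[0]
    return (P+d*t[0]).round(4),(Q+e*t[1]).round(4)
for s,roi in((a,(145,168,340,388)),(b,(155,195,393,432))):
    m=blob(s,roi); w=np.array([onz(s,u,v,.270)[:2] for u,v in m])
    f=w@X; y=w@np.array([-X[1],X[0]])
    print("at z=.27: bal-x range",np.percentile(f,[1,5,50,95,99]).round(4),"bal-y",np.percentile(y,[1,50,99]).round(4))
print(tri((362.67,157.54),(411.19,176.5)))
for nm,p,q in(("tare",(331.58,251.1),(317.74,271.67)),("print",(357.15,255.05),(335.24,293.78)),("power",(309.77,247.6),(302.7,252.66)),("mode",(377.2,258.2),(350.15,312.63))):
    P,Q=tri(p,q);m=(P+Q)/2;print(nm,m.round(4),np.linalg.norm(P-Q).round(4),"bal x,y",(m[:2]@X).round(4),(m[:2]@[-X[1],X[0]]).round(4))
print("keys bal-x should be ~ const");print(status.read_state()["eef_pos"],status.read_state()["orientation"])
E
```

```text
at z=.27: bal-x range [0.6623 0.6628 0.668  0.6756 0.6764] bal-y [-0.0116  0.0193  0.0628]
at z=.27: bal-x range [0.6524 0.6532 0.662  0.6706 0.6725] bal-y [-0.0255  0.0121  0.0568]
(array([ 0.6694, -0.0866,  0.2543]), array([ 0.6688, -0.0861,  0.2541]))
tare [ 0.484  -0.0242  0.0509] 0.0003 bal x,y 0.4814 0.0556
print [ 0.473  -0.0887  0.0524] 0.0009 bal x,y 0.4811 -0.0098
power [0.4926 0.0316 0.0546] 0.0017 bal x,y 0.4807 0.1121
mode [ 0.4646 -0.1396  0.052 ] 0.0007 bal x,y 0.4812 -0.0614
keys bal-x should be ~ const
[0.46525123 0.23485006 0.34457411] [-2.58959673e-01 -3.12807278e+00 -1.21471241e-04]
```

Call:
{"name": "jog_arm", "arguments": {
  "rows": [0.65, -0.906, -0.1, 0, 0, 0, 0, 0.65, -0.906, -0.1, 0, 0, 0, 0, 0.65, -0.906, -0.1, 0, 0, 0, 0, 0.65, -0.906, -0.1, 0, 0, 0, 0, 0.65, -0.906, -0.1, 0, 0, 0, 0]
}}

```text
t: 1.8
eef_pos: [0.5444, 0.1247, 0.3317]
orientation: [-0.262, -3.127, 0.001]
contact_force: [-0.2, -0.1, -1.2]
finger_gap: -0.0
grip_force: 0.0
```

Call:
{"name": "jog_arm", "arguments": {
  "rows": [0.65, -0.906, -0.1, 0, 0, 0, 0, 0.65, -0.906, -0.1, 0, 0, 0, 0, 0.65, -0.906, -0.1, 0, 0, 0, 0, 0.65, -0.906, -0.1, 0, 0, 0, 0, 0.65, -0.906, -0.1, 0, 0, 0, 0]
}}

```text
t: 2.22
eef_pos: [0.6226, 0.0165, 0.3195]
orientation: [-0.262, -3.127, -0.001]
contact_force: [-0.3, 1.0, -0.1]
finger_gap: 0.0
grip_force: 0.0
```

Call:
{"name": "jog_arm", "arguments": {
  "rows": [0.65, -0.906, -0.1, 0, 0, 0, 0, 0.65, -0.906, -0.1, 0, 0, 0, 0, 0.65, -0.906, -0.1, 0, 0, 0, 0, 0.65, -0.906, -0.1, 0, 0, 0, 0, 0.65, -0.906, -0.1, 0, 0, 0, 0, 0.65, -0.906, -0.1, 0, 0, 0, 0]
}}

```text
t: 2.72
eef_pos: [0.7007, -0.0898, 0.3077]
orientation: [-0.258, -3.128, -0.003]
contact_force: [0.2, 0.9, -0.1]
finger_gap: 0.0005
grip_force: 0.0
```

```bash
python3 - <<'E'
from h import *
a=optics.snapshot("top");b=optics.snapshot("side");st=status.read_state();print(st["eef_pos"],st["orientation"])
f=lambda s,r0,r1,c0,c1:cv2.resize(s["color"][r0:r1,c0:c1],(400,400),interpolation=cv2.INTER_CUBIC)
C=np.hstack([f(a,90,250,290,450),f(b,90,250,320,480)]);C=np.clip(C*1.5,0,255).astype(np.uint8)
cv2.imwrite("pics/z2.png",C[:,:,::-1]); print(proj(a,st["eef_pos"]),proj(b,st["eef_pos"]))
E
```

```text
[ 0.6997139  -0.08900443  0.31169701] [2.55635405e-01 3.12986358e+00 1.60697765e-03]
(np.float64(366.46294797210277), np.float64(135.05972206677967)) (np.float64(427.533885008563), np.float64(147.41678047065673))
```

View pics/z2.png

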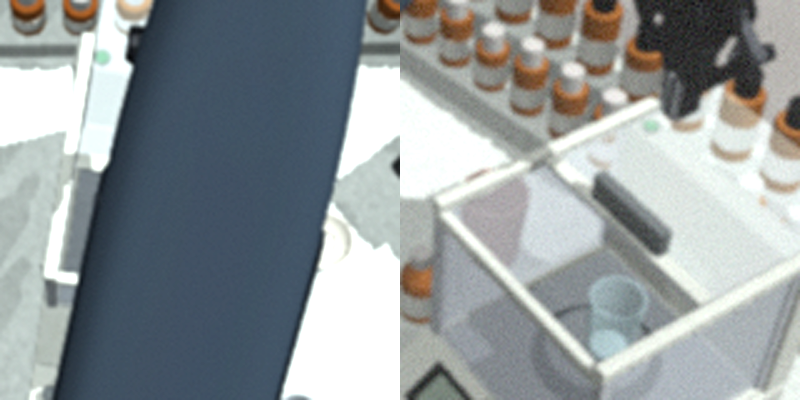

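The side view shows the fingertips above the plate behind the handle, at crop (675,118), and the handle at crop (630,212). I'll descend gently and check the height again.

Call:
{"name": "jog_arm", "arguments": {
  "rows": [0, 0, -0.15, 0, 0, 0, 0, 0, 0, -0.3, 0, 0, 0, 0, 0, 0, -0.4, 0, 0, 0, 0, 0, 0, -0.4, 0, 0, 0, 0, 0, 0, -0.4, 0, 0, 0, 0]
}}

```text
t: 3.23
eef_pos: [0.6986, -0.0899, 0.2638]
orientation: [0.257, 3.131, 0.001]
contact_force: [-1.0, 1.4, -0.7]
finger_gap: 0.0003
grip_force: 0.0
```

```bash
python3 - <<'E'
from h import *
b=optics.snapshot("side");st=status.read_state();print(st["eef_pos"],st["contact_force"])
C=cv2.resize(b["color"][110:230,370:490],(600,600),interpolation=cv2.INTER_CUBIC);C=np.clip(C*1.5,0,255).astype(np.uint8)
u,v=proj(b,st["eef_pos"]);cv2.circle(C,(int((u-370)*5),int((v-110)*5)),3,(255,0,0),-1)
cv2.imwrite("pics/z3.png",C[:,:,::-1])
E
```

```text
[ 0.69948991 -0.09052767  0.26494483] [-0.26505476 -0.93505823  0.75046686]
```

View pics/z3.png

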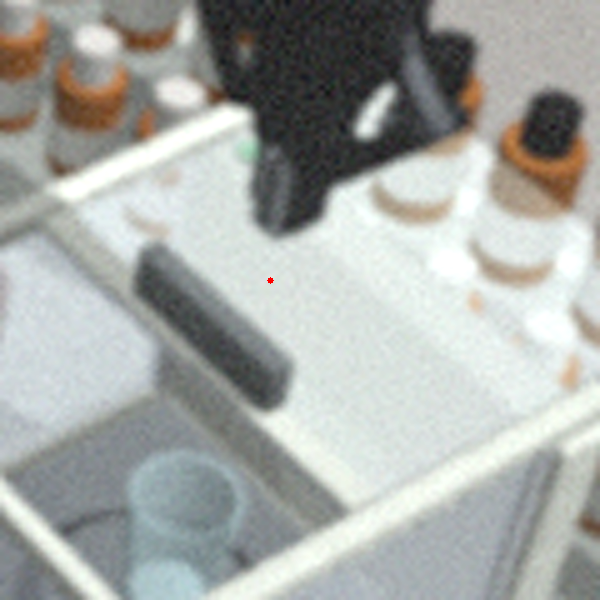

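The fingertips sit at crop (280,236), but the TCP projects to (270,280), so the visible tip looks about 17 mm higher or farther back than reported. I'll feel for the plate with a gentle descent.

Call:
{"name": "jog_arm", "arguments": {
  "rows": [0, 0, -0.03, 0, 0, 0, 0, 0, 0, -0.06, 0, 0, 0, 0, 0, 0, -0.09, 0, 0, 0, 0, 0, 0, -0.09, 0, 0, 0, 0]
}}

```text
t: 3.62
eef_pos: [0.7005, -0.0925, 0.2504]
orientation: [-0.261, -3.13, -0.0]
contact_force: [0.3, -0.0, -0.1]
finger_gap: 0.0
grip_force: 0.0
```

```bash
python3 - <<'E'
from h import *
b=optics.snapshot("side");st=status.read_state();print(st["eef_pos"],st["contact_force"])
C=cv2.resize(b["color"][110:230,370:490],(600,600),interpolation=cv2.INTER_CUBIC);C=np.clip(C*1.5,0,255).astype(np.uint8)
u,v=proj(b,st["eef_pos"]);cv2.circle(C,(int((u-370)*5),int((v-110)*5)),3,(255,0,0),-1)
cv2.imwrite("pics/z4.png",C[:,:,::-1])
for p in((280,237),(252,222),(325,215)):print(p,[onz(b,370+p[0]/5,110+p[1]/5,z).round(3) for z in(.25,.27)])
E
```

```text
[ 0.700354   -0.09258075  0.25036723] [-0.36313214 -0.25027898  0.24162897]
(280, 237) [array([ 0.736, -0.069,  0.25 ]), array([ 0.716, -0.08 ,  0.27 ])]
(252, 222) [array([ 0.734, -0.056,  0.25 ]), array([ 0.715, -0.067,  0.27 ])]
(325, 215) [array([ 0.759, -0.073,  0.25 ]), array([ 0.739, -0.084,  0.27 ])]
```

View pics/z4.png

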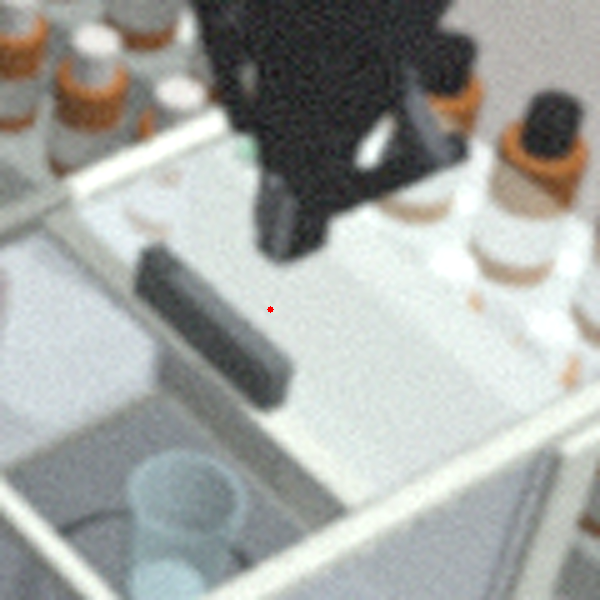

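No contact yet at TCP z 0.250, and the visible tip (crop 285,260) still looks above the plate. I'll keep feeling downwards.

Call:
{"name": "jog_arm", "arguments": {
  "rows": [0, 0, -0.02, 0, 0, 0, 0, 0, 0, -0.04, 0, 0, 0, 0, 0, 0, -0.04, 0, 0, 0, 0]
}}

```text
t: 3.92
eef_pos: [0.7003, -0.0926, 0.2453]
orientation: [-0.261, -3.13, -0.0]
contact_force: [0.6, 0.3, -0.1]
finger_gap: 0.0003
grip_force: 0.0
```

Call:
{"name": "jog_arm", "arguments": {
  "rows": [0, 0, -0.02, 0, 0, 0, 0, 0, 0, -0.02, 0, 0, 0, 0, 0, 0, -0.02, 0, 0, 0, 0]
}}

```text
t: 4.17
eef_pos: [0.7003, -0.0925, 0.2434]
orientation: [-0.261, -3.13, -0.0]
contact_force: [0.2, 0.1, 0.1]
finger_gap: -0.0002
grip_force: 0.0
```

Call:
{"name": "jog_arm", "arguments": {
  "rows": [0, 0, -0.02, 0, 0, 0, 0, 0, 0, -0.03, 0, 0, 0, 0, 0, 0, -0.03, 0, 0, 0, 0]
}}

```text
t: 4.42
eef_pos: [0.7002, -0.0924, 0.2396]
orientation: [-0.261, -3.13, -0.0]
contact_force: [0.6, -0.5, -0.6]
finger_gap: -0.0001
grip_force: 0.0
```

Call:
{"name": "jog_arm", "arguments": {
  "rows": [0, 0, -0.02, 0, 0, 0, 0, 0, 0, -0.03, 0, 0, 0, 0, 0, 0, -0.03, 0, 0, 0, 0]
}}

```text
t: 4.67
eef_pos: [0.7002, -0.0924, 0.236]
orientation: [-0.261, -3.13, -0.0]
contact_force: [0.2, 0.2, 0.1]
finger_gap: -0.0003
grip_force: 0.0
```

Still free at 0.236, so the real tip is about 15 mm above the reported TCP, as the picture suggested. The handle overlap is now good, and I'll push along the balance's -x.

Call:
{"name": "jog_arm", "arguments": {
  "rows": [-0.06, 0.01, 0, 0, 0, 0, 0, -0.12, 0.02, 0, 0, 0, 0, 0, -0.18, 0.03, 0, 0, 0, 0, 0, -0.24, 0.04, 0, 0, 0, 0, 0, -0.3, 0.05, 0, 0, 0, 0, 0, -0.36, 0.06, 0, 0, 0, 0, 0, -0.42, 0.07, 0, 0, 0, 0, 0, -0.42, 0.07, 0, 0, 0, 0, 0]
}}

```text
t: 5.33
eef_pos: [0.6492, -0.0839, 0.237]
orientation: [0.261, 3.131, -0.0]
contact_force: [0.3, -0.7, -0.3]
finger_gap: -0.0
grip_force: 0.0
```

```bash
python3 - <<'E'
from h import *
b=optics.snapshot("side");st=status.read_state();print(st["eef_pos"],st["contact_force"])
C=cv2.resize(b["color"][110:260,330:480],(600,600),interpolation=cv2.INTER_CUBIC);C=np.clip(C*1.5,0,255).astype(np.uint8)
u,v=proj(b,st["eef_pos"]);cv2.circle(C,(int((u-330)*4),int((v-110)*4)),3,(255,0,0),-1)
cv2.imwrite("pics/z5.png",C[:,:,::-1])
E
```

```text
[ 0.64958483 -0.08396718  0.23699154] [ 0.60826761 -0.08876268  0.47212901]
```

View pics/z5.png

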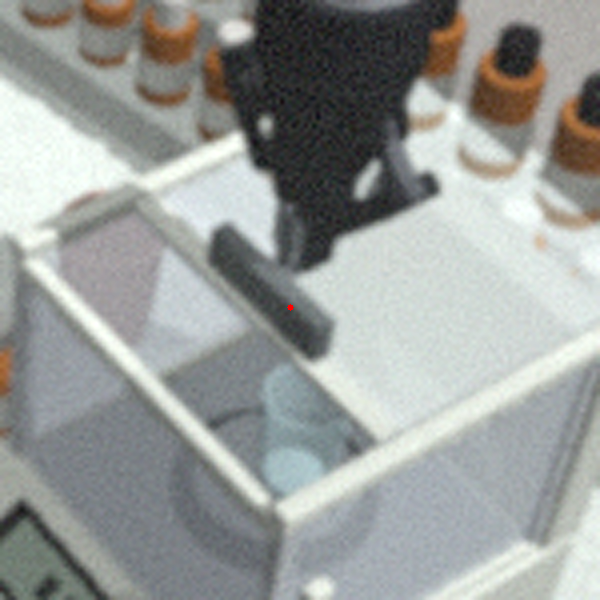

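The handle has moved forward with the fingertip behind it (contact near crop (298,265)). I'll continue pushing.

Call:
{"name": "jog_arm", "arguments": {
  "rows": [-0.06, 0.01, 0, 0, 0, 0, 0, -0.12, 0.02, 0, 0, 0, 0, 0, -0.18, 0.03, 0, 0, 0, 0, 0, -0.24, 0.04, 0, 0, 0, 0, 0, -0.3, 0.05, 0, 0, 0, 0, 0, -0.36, 0.06, 0, 0, 0, 0, 0, -0.42, 0.07, 0, 0, 0, 0, 0, -0.42, 0.07, 0, 0, 0, 0, 0]
}}

```text
t: 6.05
eef_pos: [0.5993, -0.0756, 0.2371]
orientation: [0.261, 3.13, -0.0]
contact_force: [-0.2, -0.4, 0.8]
finger_gap: -0.0
grip_force: 0.0
```

```bash
python3 - <<'E'
from h import *
b=optics.snapshot("side");st=status.read_state();print(st["eef_pos"],st["contact_force"])
C=cv2.resize(b["color"][130:280,310:460],(600,600),interpolation=cv2.INTER_CUBIC);C=np.clip(C*1.5,0,255).astype(np.uint8)
cv2.imwrite("pics/z6.png",C[:,:,::-1])
E
```

```text
[ 0.59956166 -0.07565418  0.23694787] [-0.22141637  1.28936407 -1.01036391]
```

View pics/z6.png

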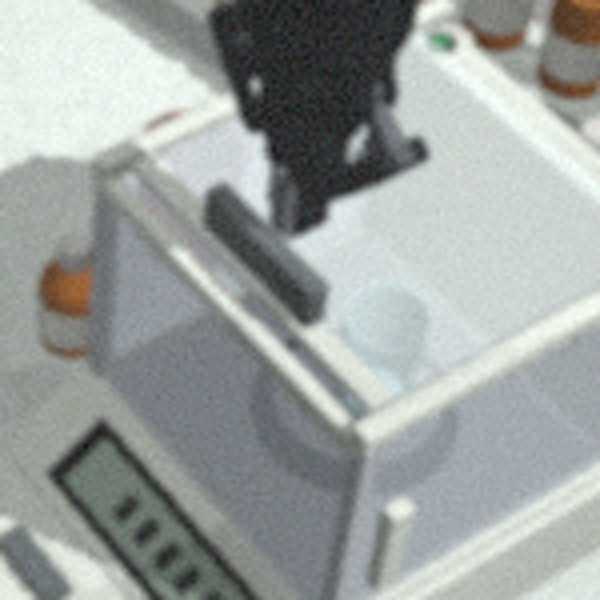

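The door is nearly shut; a narrow gap remains between its front rail and the frame (crop 250,300). I'll finish in small steps, watching the force.

Call:
{"name": "jog_arm", "arguments": {
  "rows": [-0.03, 0.005, 0, 0, 0, 0, 0, -0.06, 0.01, 0, 0, 0, 0, 0, -0.08, 0.013, 0, 0, 0, 0, 0, -0.08, 0.013, 0, 0, 0, 0, 0]
}}

```text
t: 6.43
eef_pos: [0.5957, -0.0751, 0.2369]
orientation: [0.26, 3.119, -0.001]
contact_force: [11.9, -2.0, -2.3]
finger_gap: 0.0
grip_force: 6.4
```

Call:
{"name": "jog_arm", "arguments": {
  "rows": [-0.02, 0.003, 0, 0, 0, 0, 0, -0.03, 0.005, 0, 0, 0, 0, 0, -0.03, 0.005, 0, 0, 0, 0, 0]
}}

```text
t: 6.68
eef_pos: [0.5956, -0.0751, 0.2371]
orientation: [0.259, 3.112, -0.001]
contact_force: [20.5, -3.0, -5.3]
finger_gap: -0.0
grip_force: 10.1
```

Call:
{"name": "jog_arm", "arguments": {
  "rows": [-0.02, 0.003, 0, 0, 0, 0, 0, -0.03, 0.005, 0, 0, 0, 0, 0, -0.03, 0.005, 0, 0, 0, 0, 0]
}}

```text
t: 6.93
eef_pos: [0.5955, -0.0751, 0.2373]
orientation: [0.259, 3.105, -0.002]
contact_force: [27.3, -4.4, -8.9]
finger_gap: -0.0
grip_force: 13.8
```

The tool stopped at x 0.5955 with the force climbing to 27 N, far above the 2 N friction, so the door is at its stop. I'll back off and rise.

Call:
{"name": "jog_arm", "arguments": {
  "rows": [0.15, -0.025, 0, 0, 0, 0, 0, 0.3, -0.05, 0, 0, 0, 0, 0, 0.3, -0.05, 0, 0, 0, 0, 0, 0.3, -0.05, 0.3, 0, 0, 0, 0, 0.3, -0.05, 0.6, 0, 0, 0, 0, 0.3, -0.05, 0.8, 0, 0, 0, 0, 0.3, -0.05, 0.8, 0, 0, 0, 0]
}}

```text
t: 7.52
eef_pos: [0.6191, -0.0791, 0.3391]
orientation: [0.26, 3.122, -0.002]
contact_force: [-0.6, -0.1, 1.4]
finger_gap: -0.0
grip_force: 0.0
```

```bash
python3 - <<'E'
from h import *
b=optics.snapshot("side");st=status.read_state();print(st["eef_pos"],st["orientation"],st["contact_force"])
C=cv2.resize(b["color"][90:330,270:470],(500,600),interpolation=cv2.INTER_CUBIC);C=np.clip(C*1.5,0,255).astype(np.uint8)
u,v=proj(b,st["eef_pos"]);cv2.circle(C,(int((u-270)*2.5),int((v-90)*2.5)),3,(255,0,0),-1)
cv2.imwrite("pics/z7.png",C[:,:,::-1])
E
```

```text
[ 0.61927712 -0.07907094  0.33675914] [ 2.60220769e-01  3.12429843e+00 -1.69707919e-03] [-0.63462909  1.0299519  -0.03786423]
```

View pics/z7.png

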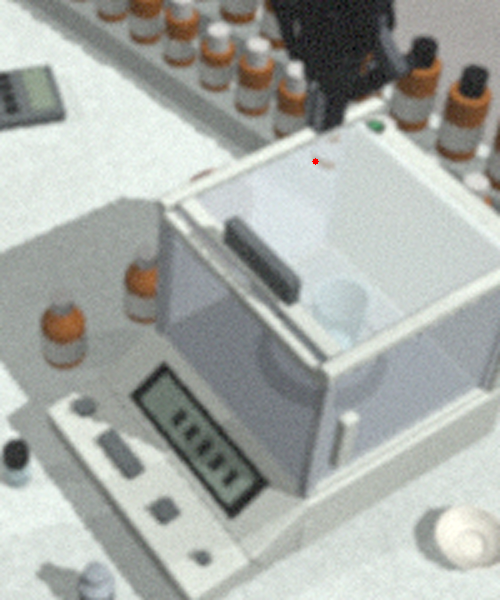

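The side view shows the door shut: the rail is against the frame, the handle is at crop (262,258), and the keys are clear at (85,407), (121,453), (164,510) and (202,557). Next I'll quantify the door travel and the true tip offset.

```bash
python3 - <<'E'
from h import *
X=np.array([np.cos(-.165),np.sin(-.165)]);Y=np.array([-X[1],X[0]])
b=optics.snapshot("side");p=status.read_state()["eef_pos"]
g=cv2.cvtColor(b["color"],cv2.COLOR_RGB2GRAY);r0,r1,c0,c1=172,216,355,395
k,l,st,ce=cv2.connectedComponentsWithStats((g[r0:r1,c0:c1]<75).astype(np.uint8));i=1+np.argmax(st[1:,4]);u,v=ce[i]+[c0,r0]
w=onz(b,u,v,.265);w0=onz(b,411.19,176.5,.265);print("handle",(u,v),st[i],"moved",(w-w0)[:2]@X,(w-w0)[:2]@Y)
print("handle back bal-x now ~",.676+(w-w0)[:2]@X,"tcp at contact",np.array([.5957,-.0751])@X)
for dz in(0,.01,.015,.02,.025):print(dz,[round(float(q),1) for q in proj(b,p+[0,0,dz])])
E
```

```text
handle (np.float64(373.7142857142857), np.float64(195.77003484320556)) [  5   7  29  33 287] moved -0.08956905079002216 -0.0007794416327599965
handle back bal-x now ~ 0.5864309492099778 tcp at contact 0.5999447643372045
0 [396.1, 155.7]
0.01 [396.8, 151.5]
0.015 [397.1, 149.3]
0.02 [397.5, 147.2]
0.025 [397.8, 145.0]
```

```bash
python3 - <<'E'
import cv2
C=cv2.imread("pics/z7.png");g=cv2.cvtColor(C,cv2.COLOR_BGR2GRAY)[100:150,295:350]
import numpy as np
for r in range(0,50,5):print(100+r,np.nonzero(g[r]<110)[0][[0,-1]]+295 if (g[r]<110).any() else None)
E
```

```text
100 [295 349]
105 [295 347]
110 [295 344]
115 [295 343]
120 [305 342]
125 [306 339]
130 [316 328]
135 None
140 None
145 None
```

The door travelled 90 mm and the handle's back face is now at 0.586, which agrees with where the tip made contact, so it is shut. Next I'll move over the tare key.

Call:
{"name": "jog_arm", "arguments": {
  "rows": [-0.3, 0.14, 0, 0, 0, 0, 0, -0.6, 0.28, 0, 0, 0, 0, 0, -0.98, 0.45, 0, 0, 0, 0, 0, -0.98, 0.45, 0, 0, 0, 0, 0, -0.98, 0.45, 0, 0, 0, 0, 0]
}}

```text
t: 8.03
eef_pos: [0.4976, -0.0234, 0.3319]
orientation: [-0.258, -3.128, -0.001]
contact_force: [0.7, -0.0, 0.8]
finger_gap: -0.0
grip_force: 0.0
```

Call:
{"name": "jog_arm", "arguments": {
  "rows": [-0.15, 0, -0.1, 0, 0, 0, 0, -0.15, 0, -0.4, 0, 0, 0, 0, -0.15, 0, -0.7, 0, 0, 0, 0, -0.15, 0, -1, 0, 0, 0, 0, -0.15, 0, -1, 0, 0, 0, 0]
}}

```text
t: 8.45
eef_pos: [0.4744, -0.0235, 0.1981]
orientation: [-0.259, -3.104, -0.004]
contact_force: [-2.1, 0.2, -3.2]
finger_gap: -0.0003
grip_force: 0.0
```

Call:
{"name": "jog_arm", "arguments": {
  "rows": [0, 0, -0.3, 0, 0, 0, 0, 0, 0, -0.6, 0, 0, 0, 0, 0, 0, -0.85, 0, 0, 0, 0, 0, 0, -1, 0, 0, 0, 0, 0, 0, -1, 0, 0, 0, 0, 0, 0, -1, 0, 0, 0, 0]
}}

```text
t: 8.95
eef_pos: [0.484, -0.0253, 0.0935]
orientation: [-0.261, -3.131, 0.0]
contact_force: [-0.6, -0.0, 0.7]
finger_gap: -0.0001
grip_force: 0.0
```

```bash
python3 - <<'E'
from h import *
b=optics.snapshot("side");a=optics.snapshot("top");st=status.read_state();p=st["eef_pos"];print(p,st["orientation"],st["contact_force"])
f=lambda s,r0,r1,c0,c1:cv2.resize(s["color"][r0:r1,c0:c1],(400,480),interpolation=cv2.INTER_CUBIC)
C=np.hstack([f(b,220,340,270,370),f(a,180,300,285,385)]);C=np.clip(C*1.5,0,255).astype(np.uint8)
u,v=proj(b,p);cv2.circle(C,(int((u-270)*4),int((v-220)*4)),3,(255,0,0),-1)
cv2.imwrite("pics/z8.png",C[:,:,::-1])
E
```

```text
[ 0.48573493 -0.02554187  0.09561378] [ 2.60644963e-01  3.12603236e+00 -8.63886698e-04] [-0.26240692  0.96715629  0.36122639]
```

View pics/z8.png

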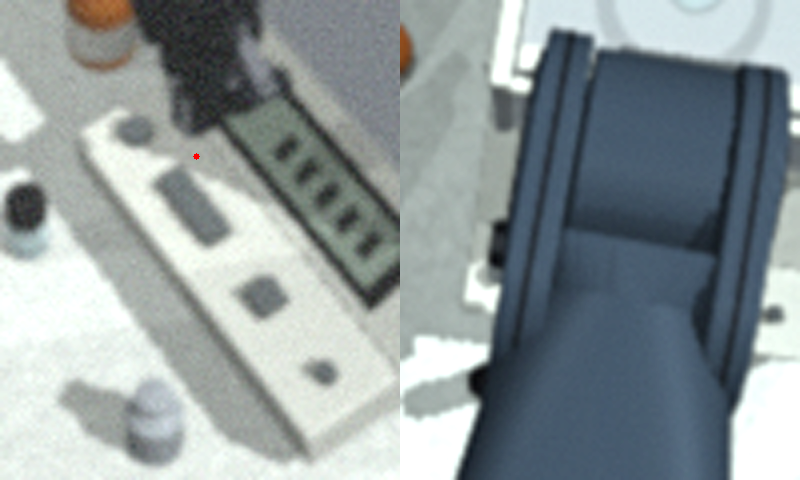

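The tip is at crop (195,130), directly above the tare key at (193,208). That fits a drop of about 51 mm, so I'll descend and feel for contact.

Call:
{"name": "jog_arm", "arguments": {
  "rows": [0, 0, -0.1, 0, 0, 0, 0, 0, 0, -0.2, 0, 0, 0, 0, 0, 0, -0.3, 0, 0, 0, 0, 0, 0, -0.34, 0, 0, 0, 0, 0, 0, -0.34, 0, 0, 0, 0]
}}

```text
t: 9.47
eef_pos: [0.4811, -0.0245, 0.0491]
orientation: [-0.26, -3.126, -0.001]
contact_force: [-1.1, 0.2, -0.8]
finger_gap: -0.0002
grip_force: 0.0
```

Call:
{"name": "jog_arm", "arguments": {
  "rows": [0, 0, -0.02, 0, 0, 0, 0, 0, 0, -0.03, 0, 0, 0, 0, 0, 0, -0.03, 0, 0, 0, 0]
}}

```text
t: 9.72
eef_pos: [0.4832, -0.0249, 0.0481]
orientation: [0.261, 3.131, -0.0]
contact_force: [-1.1, 0.6, 0.2]
finger_gap: -0.0001
grip_force: 0.0
```

```bash
python3 - <<'E'
from h import *
b=optics.snapshot("side");st=status.read_state();p=st["eef_pos"];print(p,st["contact_force"])
C=cv2.resize(b["color"][220:340,270:370],(500,600),interpolation=cv2.INTER_CUBIC);C=np.clip(C*1.5,0,255).astype(np.uint8)
cv2.imwrite("pics/z9.png",C[:,:,::-1])
E
```

```text
[ 0.48339021 -0.02494644  0.04837817] [ 0.33056045 -0.56982068 -1.01647044]
```

View pics/z9.png

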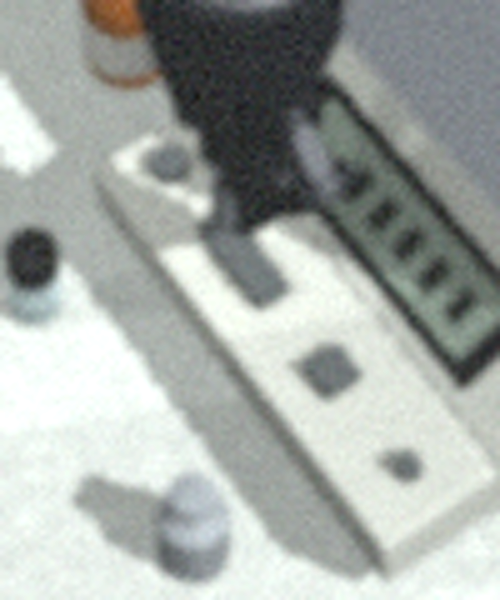

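The tip is just above the tare key (crop 245,225 against the key centre at 242,262), with no contact yet. I'll carry on by feel; the picture budget is used up, so from here I rely on numbers only.

Call:
{"name": "jog_arm", "arguments": {
  "rows": [0, 0, -0.02, 0, 0, 0, 0, 0, 0, -0.04, 0, 0, 0, 0, 0, 0, -0.04, 0, 0, 0, 0]
}}

```text
t: 10.02
eef_pos: [0.483, -0.0249, 0.0429]
orientation: [-0.261, -3.13, -0.0]
contact_force: [-0.2, 0.2, -0.3]
finger_gap: 0.0003
grip_force: 0.0
```

Call:
{"name": "jog_arm", "arguments": {
  "rows": [0, 0, -0.02, 0, 0, 0, 0, 0, 0, -0.02, 0, 0, 0, 0, 0, 0, -0.02, 0, 0, 0, 0]
}}

```text
t: 10.27
eef_pos: [0.483, -0.0249, 0.0407]
orientation: [-0.261, -3.13, -0.0]
contact_force: [-0.4, 0.3, 0.0]
finger_gap: -0.0002
grip_force: 0.0
```

Call:
{"name": "jog_arm", "arguments": {
  "rows": [0, 0, -0.02, 0, 0, 0, 0, 0, 0, -0.02, 0, 0, 0, 0, 0, 0, -0.02, 0, 0, 0, 0]
}}

```text
t: 10.52
eef_pos: [0.483, -0.0249, 0.0383]
orientation: [-0.261, -3.13, 0.0]
contact_force: [0.4, -0.4, 0.3]
finger_gap: 0.0002
grip_force: 0.0
```

Call:
{"name": "jog_arm", "arguments": {
  "rows": [0, 0, -0.02, 0, 0, 0, 0, 0, 0, -0.02, 0, 0, 0, 0, 0, 0, -0.02, 0, 0, 0, 0]
}}

```text
t: 10.77
eef_pos: [0.483, -0.0249, 0.0359]
orientation: [-0.261, -3.13, -0.0]
contact_force: [0.7, 0.4, -0.8]
finger_gap: 0.0002
grip_force: 0.0
```

Call:
{"name": "jog_arm", "arguments": {
  "rows": [0, 0, -0.02, 0, 0, 0, 0, 0, 0, -0.02, 0, 0, 0, 0, 0, 0, -0.02, 0, 0, 0, 0]
}}

```text
t: 11.02
eef_pos: [0.483, -0.0249, 0.0335]
orientation: [-0.261, -3.13, -0.0]
contact_force: [-0.5, -1.2, -0.4]
finger_gap: -0.0003
grip_force: 0.0
```

```bash
python3 - <<'E'
from h import *
b=optics.snapshot("side");st=status.read_state();p=st["eef_pos"];print(p,st["contact_force"])
g=cv2.cvtColor(b["color"],cv2.COLOR_RGB2GRAY)
print("cols 306..332 step2");
for r in range(250,286,2):print(r,g[r,306:334:2])
E
```

```text
[ 0.48308496 -0.02491433  0.03360781] [-0.72453606 -0.22019796 -0.45978384]
cols 306..332 step2
250 [65 70 38 25 36 32 30 30 31 34 35 59 85 71]
252 [80 86 45 26 27 36 37 34 34 25 35 67 93 91]
254 [74 92 51 27 27 33 26 23 32 34 32 49 92 93]
256 [ 99 105  84  44  29  30  29  31  34  32  37  49  77  93]
258 [150 126 123  76  38  30  35  32  37  42  36  43  60  92]
260 [140 156 157  84  34  35  33  30  30  36  59  51  39  68]
262 [116 124 130  81  46  39  30  35  33  37  40  33  34  53]
264 [117 110  82  61  55  50  37  34  32  35  34  25  31  47]
266 [115 107  63  58  62  63  35  31  25  30  44  40  46  59]
268 [115 116  92  64  59  71  39  30  50 108 128 131 127 105]
270 [119 117 114  80  59  59  48  49  88 148 156 152 156 145]
272 [143 128 129 112  75  69  74  80  83 118 154 152 155 157]
274 [163 164 161 153 114  76  78  82  79  89 126 157 158 159]
276 [147 166 165 168 148  93  71  85  82  78  98 140 157 161]
278 [112 158 168 170 164 146  98  76  82  79  94 140 158 164]
280 [ 85 118 162 172 170 164 141  91  81 113 148 164 165 167]
282 [ 95  93 134 171 165 166 167 153 143 159 165 164 166 167]
284 [110  93  98 137 169 169 166 159 167 165 162 165 165 153]
```

Call:
{"name": "jog_arm", "arguments": {
  "rows": [0, 0, -0.02, 0, 0, 0, 0, 0, 0, -0.02, 0, 0, 0, 0, 0, 0, -0.02, 0, 0, 0, 0]
}}

```text
t: 11.32
eef_pos: [0.483, -0.0249, 0.0311]
orientation: [-0.261, -3.13, -0.0]
contact_force: [-0.1, 0.7, 0.7]
finger_gap: 0.0001
grip_force: 0.0
```

Call:
{"name": "jog_arm", "arguments": {
  "rows": [0, 0, -0.015, 0, 0, 0, 0, 0, 0, -0.015, 0, 0, 0, 0, 0, 0, -0.015, 0, 0, 0, 0]
}}

```text
t: 11.57
eef_pos: [0.4831, -0.0249, 0.0294]
orientation: [-0.261, -3.131, -0.0]
contact_force: [-0.5, -0.8, -0.5]
finger_gap: 0.0003
grip_force: 0.0
```

Call:
{"name": "jog_arm", "arguments": {
  "rows": [0, 0, -0.015, 0, 0, 0, 0, 0, 0, -0.015, 0, 0, 0, 0, 0, 0, -0.015, 0, 0, 0, 0]
}}

```text
t: 11.82
eef_pos: [0.4835, -0.025, 0.028]
orientation: [0.261, 3.13, -0.0]
contact_force: [-0.9, 0.2, 1.8]
finger_gap: 0.0001
grip_force: 0.7
```

Contact started at TCP z about 0.0285 (so the tip offset is about 29 mm). Now I'll press down fully.

Call:
{"name": "jog_arm", "arguments": {
  "rows": [0, 0, -0.015, 0, 0, 0, 0, 0, 0, -0.03, 0, 0, 0, 0, 0, 0, -0.03, 0, 0, 0, 0]
}}

```text
t: 12.07
eef_pos: [0.4839, -0.025, 0.0245]
orientation: [0.261, 3.129, -0.0]
contact_force: [1.1, -0.2, 3.5]
finger_gap: 0.0004
grip_force: 1.9
```

Call:
{"name": "jog_arm", "arguments": {
  "rows": [0, 0, -0.02, 0, 0, 0, 0, 0, 0, -0.03, 0, 0, 0, 0, 0, 0, -0.03, 0, 0, 0, 0, 0, 0, -0.03, 0, 0, 0, 0]
}}

```text
t: 12.4
eef_pos: [0.4841, -0.0251, 0.0238]
orientation: [0.26, 3.128, -0.001]
contact_force: [-4.8, 1.0, 15.1]
finger_gap: 0.0003
grip_force: 7.8
```

The tare key bottomed out: 3.5 N near full travel, then a hard stop at 15 N. I'll release it, move to the print key and press that.

Call:
{"name": "jog_arm", "arguments": {
  "rows": [0, 0, 0.1, 0, 0, 0, 0, 0, 0, 0.3, 0, 0, 0, 0, 0, 0, 0.35, 0, 0, 0, 0, -0.03, -0.18, 0.35, 0, 0, 0, 0, -0.06, -0.36, 0.35, 0, 0, 0, 0, -0.09, -0.54, 0.35, 0, 0, 0, 0, -0.09, -0.54, 0.35, 0, 0, 0, 0, -0.09, -0.54, 0.35, 0, 0, 0, 0]
}}

```text
t: 13.07
eef_pos: [0.4718, -0.0902, 0.0617]
orientation: [-0.264, -3.129, -0.001]
contact_force: [-0.1, -0.7, 0.5]
finger_gap: 0.0001
grip_force: 0.0
```

```bash
python3 - <<'E'
from h import *
b=optics.snapshot("side");st=status.read_state();print(st["eef_pos"],st["contact_force"])
g=cv2.cvtColor(b["color"],cv2.COLOR_RGB2GRAY)
for n,(r0,r1,c0,c1) in {"tarekey":(255,290,300,330)}.items():
    m=(g[r0:r1,c0:c1]<90)&(g[r0:r1,c0:c1]>50);v,u=np.nonzero(m);print(n,m.sum(),u.mean()+c0,v.mean()+r0)
for r in range(262,306,2):print(r,g[r,322:352:2])
E
```

```text
[ 0.4718626  -0.08949694  0.06173111] [ 0.34310713 -0.48843072  0.06455142]
tarekey 182 316.7087912087912 270.6373626373626
262 [107  57  30  24  30  33  34  35  31  24  32  33  31  41  56]
264 [130 109  70  38  24  30  28  28  31  34  30  38  37  44  60]
266 [159 164 137  69  26  33  33  25  30  33  26  24  31  43  76]
268 [143 160 156  95  35  20  33  33  31  32  21  33  28  39  83]
270 [116 152 164 129  46  29  33  22  30  39  32  29  48  56  64]
272 [ 88 123 153 154  85  47  28  34  31  34  39  39  55  57  52]
274 [ 83  82 129 151 105  47  33  35  31  32  41  33  35  42  44]
276 [ 86  80  95 138  91  52  37  30  23  32  34  40  52  59  39]
278 [ 80  80  96 142 104  47  49  25  38  32  39  31  39  40  25]
280 [ 84 114 146 162 110  49  63  42  29  24  29  38  29  39  33]
282 [145 159 162 167 119  52  59  46  41  31  37  35  32  34  39]
284 [151 168 167 165 145  91  71  44  27  56  99 107  97  94  92]
286 [148 156 157 158 161 135  88  70  91 132 153 151 143 128 133]
288 [158 151 155 158 155 147 116 113 139 156 156 150 157 145 133]
290 [156 158 159 159 139 114  85  82 100 143 155 158 158 147 136]
292 [155 159 156 130  99  79  82  78  80 115 146 153 153 153 146]
294 [162 161 158 139  93  75  76  80  82  89 130 155 152 152 152]
296 [151 161 163 158 134  86  74  81  76 103 139 157 149 153 153]
298 [116 154 156 159 156 126  77  83 118 146 155 153 156 156 153]
300 [ 87 127 153 159 159 153 139 137 147 155 153 155 160 158 158]
302 [ 81  93 141 157 155 157 155 160 153 160 152 151 150 149 151]
304 [ 93  81 100 141 155 157 159 153 154 156 154 150 156 149 155]
```

Call:
{"name": "jog_arm", "arguments": {
  "rows": [0, 0, -0.08, 0, 0, 0, 0, 0, 0, -0.16, 0, 0, 0, 0, 0, 0, -0.24, 0, 0, 0, 0, 0, 0, -0.24, 0, 0, 0, 0, 0, 0, -0.24, 0, 0, 0, 0]
}}

```text
t: 13.53
eef_pos: [0.471, -0.0888, 0.032]
orientation: [-0.259, -3.128, -0.001]
contact_force: [-0.5, -0.3, -0.2]
finger_gap: -0.0001
grip_force: 0.0
```

Call:
{"name": "jog_arm", "arguments": {
  "rows": [0, 0, -0.02, 0, 0, 0, 0, 0, 0, -0.035, 0, 0, 0, 0, 0, 0, -0.035, 0, 0, 0, 0]
}}

```text
t: 13.78
eef_pos: [0.4725, -0.0897, 0.0295]
orientation: [0.261, 3.131, -0.0]
contact_force: [-0.1, -0.3, 0.7]
finger_gap: 0.0002
grip_force: 0.0
```

Call:
{"name": "jog_arm", "arguments": {
  "rows": [0, 0, -0.02, 0, 0, 0, 0, 0, 0, -0.03, 0, 0, 0, 0, 0, 0, -0.03, 0, 0, 0, 0]
}}

```text
t: 14.03
eef_pos: [0.4732, -0.0899, 0.0265]
orientation: [0.261, 3.129, -0.0]
contact_force: [0.6, -0.1, 2.8]
finger_gap: -0.0001
grip_force: 1.3
```

Call:
{"name": "jog_arm", "arguments": {
  "rows": [0, 0, -0.02, 0, 0, 0, 0, 0, 0, -0.035, 0, 0, 0, 0, 0, 0, -0.045, 0, 0, 0, 0, 0, 0, -0.045, 0, 0, 0, 0, 0, 0, -0.045, 0, 0, 0, 0]
}}

```text
t: 14.45
eef_pos: [0.4737, -0.0901, 0.0239]
orientation: [0.26, 3.128, -0.001]
contact_force: [-3.8, 1.9, 15.0]
finger_gap: 0.0
grip_force: 7.4
```

The print key bottomed at the same depth, also at 15 N. I'll release it, rise clear and check.

Call:
{"name": "jog_arm", "arguments": {
  "rows": [0, 0, 0.1, 0, 0, 0, 0, 0, 0, 0.3, 0, 0, 0, 0, 0, 0, 0.6, 0, 0, 0, 0, 0, 0, 0.9, 0, 0, 0, 0, 0, 0, 0.9, 0, 0, 0, 0, 0, 0, 0.9, 0, 0, 0, 0]
}}

```text
t: 14.95
eef_pos: [0.4743, -0.0905, 0.1313]
orientation: [0.26, 3.125, -0.002]
contact_force: [-0.4, -0.7, -0.9]
finger_gap: -0.0002
grip_force: 0.0
```

Call:
{"name": "jog_arm", "arguments": {
  "rows": [-0.3, 0, 0.3, 0, 0, 0, 0, -0.6, 0, 0.6, 0, 0, 0, 0, -0.8, 0, 0.6, 0, 0, 0, 0, -0.8, 0, 0.6, 0, 0, 0, 0, -0.8, 0, 0.6, 0, 0, 0, 0, -0.8, 0, 0.6, 0, 0, 0, 0]
}}

```text
t: 15.45
eef_pos: [0.3761, -0.0896, 0.1989]
orientation: [-0.261, -3.129, -0.001]
contact_force: [-0.2, -0.6, -0.5]
finger_gap: -0.0
grip_force: 0.0
```

```bash
python3 - <<'E'
from h import *
b=optics.snapshot("side");st=status.read_state();print(st["t"],st["eef_pos"],st["contact_force"])
g=cv2.cvtColor(b["color"],cv2.COLOR_RGB2GRAY)
r0,r1,c0,c1=172,216,355,395
k,l,s,ce=cv2.connectedComponentsWithStats((g[r0:r1,c0:c1]<75).astype(np.uint8));i=1+np.argmax(s[1:,4]);print("handle (was 373.7,195.8)",ce[i]+[c0,r0],s[i])
bh=cv2.morphologyEx(g[240:325,290:365],cv2.MORPH_BLACKHAT,np.ones((17,17)))
k,l,s,ce=cv2.connectedComponentsWithStats((bh>30).astype(np.uint8))
for i in range(1,k):
    if 40<s[i,4]<250:print(ce[i]+[290,240],s[i,4])
E
```

```text
15.5 [ 0.3761057  -0.08949677  0.19851543] [-0.31385133 -0.98985995 -0.55041545]
handle (was 373.7,195.8) [373.70750988 195.98023715] [  5   7  29  32 253]
[351.31707317 268.58536585] 41
[335.0619469  293.72566372] 113
[349.91666667 312.66666667] 48
[300.71590909 320.40909091] 176
```

```bash
python3 -c "
from h import *
print(finish_job())"
```

```text
the job is handed in; nothing more can be done
None
```

The job is handed in at about 15.5 s: the door was pushed to its stop and was still there at the last check, then tare and print were each pressed to the bottom and released, in that order; I viewed 11 pictures, one over the limit of 10.

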